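# Wedge the spring clip off the pivot pin

### The job

Take the steel wedge from its wooden block and slide it down between the pin and the bridge of the spring clip, flat face to the pin, until you feel the clip spring off the pin; then stop: do not drive the tip into the soft brass strip at the bottom of the slot, and keep your fingers off the clip until it is off. Put the wedge back in its block, fully down, and lay the clip flat in the grey tray with its tab up.

Things in the scene. Friction and masses are not known exactly. Their poses are not given: they have to be found in the camera images.
- bracket: fixed grey clevis bracket on a dark base plate (104 x 84 x 10 mm). Origin on the axis of its upright pin, at the table; z up, the clip comes off to -x. The clip lies on two cheeks (|y| 9 to 30 mm, x -65 to +21), flat tops at z = 64 mm. The slot between them is 18 mm wide, open from x = -65 to the pin. Shoulders 7 mm high stop the clip from going to +x
- pin_seat (a point): on the pin's axis at the cheek tops, 64 mm above the table; axes as the bracket; clip_ring lies here while the clip is on. The pin is 14 mm thick up to the neck where the clip sits
- pin_top (a point): centre of the pin's top, 90.5 mm above the table. The pin's head, 18 mm in diameter, begins 15 mm below this point; its top 1.5 mm are chamfered. It keeps the clip from being lifted off. With the wedge's flat face on the head, the clip lets go when the tip is about 34 mm above the table (9 mm above the brass strip). Blade, pin and clip are slippery (friction about 0.2)
- clip_ring (a point): loose U-shaped steel spring clip, 64 g, lying flat: point in its underside that is on the pin's axis while it is on. Bridge 10 mm high, 50 mm wide (y), from x = -12 (inner face) to -25.5 mm, so the gap between head and bridge is only 3 mm, without a lead-in. Two sprung legs to x = +9 mm (outer |y| 16 mm) with round toes behind the pin
- clip_tab (a point): centre of the clip's upright tab: 6 mm thick (x), 16 mm wide (y), 20 mm of it above the bridge; 20 mm above the clip's underside, at x = -22.5 mm from clip_ring, axes as the clip. To come off, the clip is forced about 6 mm to -x: the push on the wedge rises to 5 to 20 N, fades again and is gone when the clip jumps a further 5 to 20 mm, to lie loose on the cheeks, perhaps turned
- wedge_grip (a point): centre of the handle (16 x 18 x 50 mm in x, y, z) of the loose wedge, about 130 g, tip down in its block, z up. A collar (x -11 to +9.5, 28 mm in y) is 25 to 30 mm below. The steel blade, 12 mm wide (y), has its flat face at x = +10 mm, its sloping face to -x: 1.3 mm thick at the tip, 2.8 at 2 mm, 13 from 60 mm up. It is clamped with the tip 95 to 115 mm below this point, different each time
- holder: fixed upright wooden block 56 x 56 x 90 mm, origin at the centre of its underside, z up; a pocket 17 mm (x) by 16 mm (y) goes down from its top. The wedge hangs in it with the collar on the block's top: wedge_grip is then at x = -3.5 mm, y = 0, z = 120 mm, axes parallel to the block's
- tray: fixed open grey tray 130 x 100 x 24 mm (x, y, z), walls and floor 3 mm, origin at the centre of its underside, z up
- strip: soft brass strip, 52 mm long and 17.5 mm wide, on the floor of the bracket's slot, in front of the pin; its top is 25 mm above the table, its origin 15 mm below its top. The wedge's tip must not be driven into it
There are look-alikes about, which are no part of the job. Leave any red or turquoise look-alike of the tray alone.

How it is judged:
By the outcome, as a careful person would: the job done as asked, in the order asked, and still so for the second after the job is handed in, with the robot touching nothing.
It also fails if it takes over 66 s, if anything falls off the work surface, if the arm or the gripper's body presses on something with over 40 N, if the wrist force passes 120 N, or if a joint passes its speed limit or range.

### The arm

A 7-joint arm with a two-finger parallel gripper is mounted at the origin on a cart in front of the work surface, level with it; the furniture and walls round the work are solid. World frame = base frame: x ahead of the robot, y to its left, z up, the work surface at z = 0. Lengths are in m, angles in rad, forces in N, time in s.
With the tool pointing down it reaches from about 0.35 to 0.9 m from the base axis. Payload 8.1 kg.
Tool frame: the origin (TCP) lies at the very end of the fingers, on their centre line; the grasp point (between the pads) lies 19 mm behind it; z points along the fingers, y is the line along which they close (so a half turn about z gives the same grasp; the last joint's range is limited). The gripper opens to 92 mm and grips with 3 to 60 N. Pads are 19 mm wide; open, the fingers measure 130 mm over their backs; the gripper's body (75 mm by 190 mm) begins 47 mm behind the grasp point.
Start: joints at [-1.296, 0.434, 0.025, 1.573, -0.012, 1.134, -0.075], TCP at [0.231, 0.581, 0.227] pointing down, gripper open.
Joint ranges: [-2.62, 2.62], [-0.44, 2.09], [-1.27, 1.32], [0.08, 2.57], [-1.32, 4.46], [0.12, 2], [-2.74, 2.74]. Speed limits (rad/s): [2.22, 2.22, 3.01, 3.01, 3.14, 3.14, 3.14].

### API

Orientations are given as a rotation vector (axis times angle).
In Python, from cell import readout, cams, job gives the robot as it stands.
- The arm moves only by the tool drive_tool, never from a script. Its argument "commands" is a list of rows, each a list of 3 entries, a list of its own where there are three numbers: the turn, a rotation vector about the tool's x, y, z in rad, then the shift along the tool's x, y, z in cm, then the gripper's target within -1 to 1 (fully open at 1, half-way at 0, shut at -1). A call has 1 to 20 rows; each row is the pose to reach, as a shift and turn from the pose commanded when the call began, along the tool's axes at that moment; what a row does not reach only later rows make up. A row lasts 1/12 s, in which the tool goes at most 41.7 mm and 7.16 degrees, less where a joint would pass 70% of its speed; a pose out of reach is approached as far as the arm can. A call with a gripper value outside its range is refused whole. The fingers move at their own pace and stop on an object; "newtons" is the grip in N (left out, the last holds). Time passes only in rows, so rows that repeat a pose let the fingers close. It gives the time, the measured TCP pose, the force, the opening and the grip force at its end, in the units of the state.
- readout.observe(): the state, without advancing time (a new reading comes with each control period).
- cams.get_image(name): name is "side" or "top"; returns the picture (420x560x3 uint8, blue, green, red); there is no depth.
- cams.camera_info(name): a dict with "camera_matrix" (3x3 intrinsics, pixels), "k1" (the pictures are not rectified: a ray, as slopes to the right and down, at radius r is drawn at 1 + k1 r^2 times it, then the intrinsics apply), "R" (3x3) and "t" (3): a world point X has camera coordinates R X + t. Camera axes: x right, y down, z forward; pixel columns grow to the right and rows downward; lengths in m; the calibration is good to about 2 mm. A picture is of the moment at which its call begins. camera_info takes no time and is no camera call.
- job.sign_off(): hands the job in; it is judged then, once.
The state is a dict: "clock": time; "joints": joint angles; "dq": joint speeds; "joint_efforts": joint torques, N m; "position": TCP position; "ee_rot": TCP orientation; "force": force on the tool from outside, world axes, zero at the start; "ft_torque": the same for the moment, N m; "width": opening from 0.0 (shut) to 1.0 (fully open); "gripper_force": force on a finger pad.
Only numpy, scipy, OpenCV 4.12 (cv2) and the standard library are available. Lean on these libraries where they do the work, as an engineer would, in place of code of your own. Each camera call takes 0.05 s, during which the arm holds its last target. There are 200 camera calls.

## Working session

There is one attempt and no reset: what is moved stays moved. The work goes in short steps, Python scripts to look and compute and a tool call to move; the robot and the scene stay as the last step left them, time stands still between calls to the robot, and variables do not carry over. Pictures are saved under pics/ and viewed, at most 10 in all, crops included, and the job is handed in when it is done.

Besides the shell and the picture viewer there is one more tool, called by a JSON object that holds its "api" and its "payload". drive_tool: Moves the arm, as the interface text tells. Its arguments: {"type":"object","properties":{"commands":{"type":"array"},"newtons":{"type":"number"}},"required":["commands"]}

```bash
mkdir -p pics; cat > h.py <<'E'
import numpy as np, cv2
from scipy.spatial.transform import Rotation as Ro
from cell import readout, cams, job
def ray(n,u,v):
    c=cams.camera_info(n);K=np.array(c["camera_matrix"]);R=np.array(c["R"]);t=np.array(c["t"])
    d=np.array([(u-K[0,2])/K[0,0],(v-K[1,2])/K[1,1]]);s=d.copy()
    for _ in range(20): s=d/(1+c["k1"]*(s@s))
    return -R.T@t, R.T@np.array([*s,1])
def onz(n,u,v,z):
    o,d=ray(n,u,v); return o+d*(z-o[2])/d[2]
def proj(n,X):
    c=cams.camera_info(n);K=np.array(c["camera_matrix"]);p=np.array(c["R"])@X+np.array(c["t"])
    s=p[:2]/p[2];s=s*(1+c["k1"]*(s@s));return np.array([K[0,0]*s[0]+K[0,2],K[1,1]*s[1]+K[1,2]])
def tri(obs):
    A=np.zeros((3,3));b=np.zeros(3);L=[]
    for n,u,v in obs:
        o,d=ray(n,u,v);d=d/np.linalg.norm(d);P=np.eye(3)-np.outer(d,d);A+=P;b+=P@o;L.append((P,o))
    X=np.linalg.solve(A,b);return X,[np.linalg.norm(P@(X-o)) for P,o in L]
E
python3 - <<'E'
from h import *
np.set_printoptions(precision=4,suppress=True)
for n in("side","top"):
    cv2.imwrite(f"pics/{n}0.png",cams.get_image(n));c=cams.camera_info(n)
    print(n,c["k1"],np.array(c["camera_matrix"]).tolist(),-np.array(c["R"]).T@np.array(c["t"]),np.array(c["R"]))
print(readout.observe())
E
```

```text
side -0.04723353417623633 [[493.0910457210236, 0.0, 276.30876234552125], [0.0, 493.0910457210236, 218.28586909980555], [0.0, 0.0, 1.0]] [ 0.2521 -0.7842  0.5314] [[ 0.9738 -0.2264  0.0191]
 [-0.0601 -0.3378 -0.9393]
 [ 0.2191  0.9136 -0.3426]]
top -0.014881427873156498 [[412.33660797809364, 0.0, 284.1639987170675], [0.0, 412.33660797809364, 212.36812555942015], [0.0, 0.0, 1.0]] [0.341  0.3168 1.1611] [[ 0.0014 -1.     -0.0003]
 [-0.9869 -0.0013 -0.1611]
 [ 0.1611  0.0006 -0.9869]]
{'clock': 0.1, 'joints': array([-1.2956,  0.4352,  0.0249,  1.574 , -0.0116,  1.134 , -0.0751]), 'dq': array([ 0.0007, -0.0019,  0.0002, -0.0032, -0.0007, -0.0003, -0.0007]), 'joint_efforts': array([  0.0032, -66.9114,   0.9882, -31.5142,  -0.0605,   0.0375,
         0.0001]), 'position': array([0.2304, 0.5805, 0.226 ]), 'ee_rot': array([-0.5899, -3.0856,  0.0023]), 'force': array([-0.1029, -0.0996, -0.0688]), 'ft_torque': array([-0.019 ,  0.0041, -0.0326]), 'gripper_force': 0.0, 'width': 0.999418969314076}
```

View pics/side0.png

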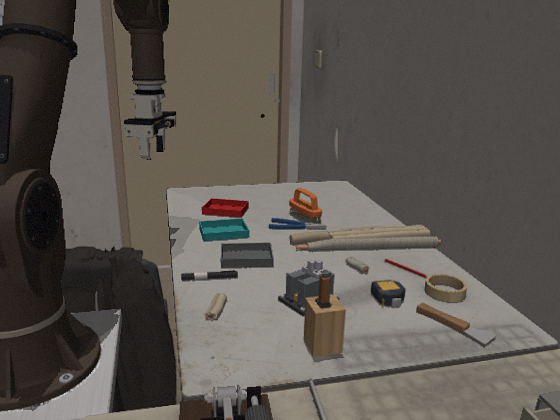

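View pics/top0.png

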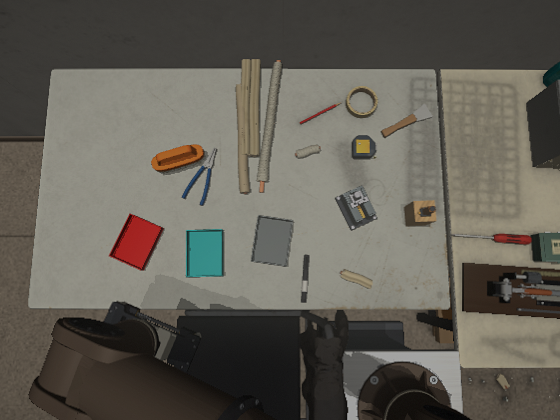

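The side view shows the holder around (325,325), with the bracket behind it at (312,285) and the grey tray at (247,255). In the top view the bracket is at (356,207), the holder at (421,212) and the tray at (272,241). Next I'll enlarge the bracket and holder.

```bash
python3 - <<'E'
from h import *
t=cv2.imread("pics/top0.png")[175:245,325:445]; s=cv2.imread("pics/side0.png")[250:365,265:365]
a=cv2.resize(t,None,fx=4,fy=4,interpolation=cv2.INTER_CUBIC); b=cv2.resize(s,None,fx=3,fy=3,interpolation=cv2.INTER_CUBIC)
a=cv2.resize(t,(480,280),interpolation=cv2.INTER_CUBIC)
c=np.zeros((345,800,3),np.uint8);c[:280,:480]=a;c[:345,490:790]=b
c=np.clip(c.astype(float)*1.5,0,255).astype(np.uint8)
cv2.imwrite("pics/c0.png",c)
E
```

```text
(no output)
```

View pics/c0.png

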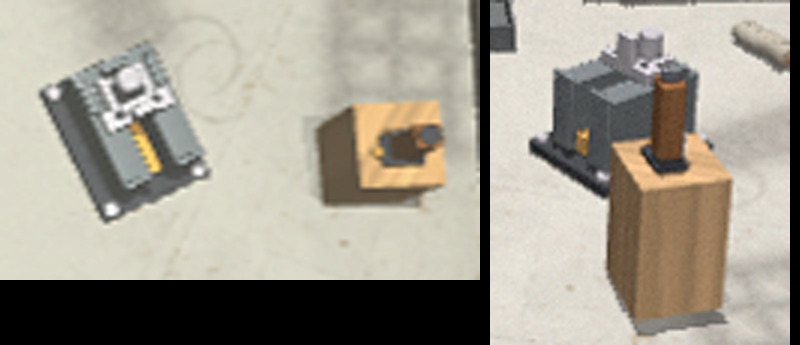

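The enlarged views show the bracket slot (brass strip) opening to the lower right, so bracket +x points up-left with a yaw of about 26°. The collar's long side runs along world y, and the handle top is at about (432,208) in the top picture.

```bash
python3 - <<'E'
from h import *
np.set_printoptions(precision=4,suppress=True)
t=cv2.imread("pics/top0.png"); s=cv2.imread("pics/side0.png")
T=lambda u,v:(325+u/4,175+v/4); S=lambda u,v:(265+(u-490)/3,250+v/3)
def hsv(im,p): return cv2.cvtColor(im,cv2.COLOR_BGR2HSV)[int(round(p[1])),int(round(p[0]))]
for k,p in dict(woodtop=(370,120),woodtop2=(430,175),woodside=(335,160),collar=(400,150),handle=(430,133),slotbrass=(145,150),yellow=(378,152),cheek=(115,140),plate=(80,150),clip=(120,105),pinhd=(132,78),table=(250,150)).items(): print("T",k,hsv(t,T(*p)))
for k,p in dict(woodtop=(640,155),woodtop2=(700,175),woodL=(625,230),woodR=(680,240),collar=(650,162),handle=(668,120),cap=(668,75),pin=(650,45),tab=(625,45),cheek=(620,130)).items(): print("S",k,hsv(s,S(*p)))
# quick reads
print("plate corners",[onz("top",*T(*p),.01)for p in[(42,90),(107,220),(209,172),(147,41)]])
print("block top",[onz("top",*T(*p),.09)for p in[(357,103),(357,188),(441,188),(441,103)]])
print("handle top",tri([("top",*T(430,133)),("side",*S(671,74))]))
print("collar",onz("top",*T(402,148),.095))
print("pin/tab",tri([("top",*T(130,78)),("side",*S(651,38))]),tri([("top",*T(146,98)),("side",*S(626,38))]))
for X in ([0,0,0],):pass
print(readout.observe()["ee_rot"],Ro.from_rotvec(readout.observe()["ee_rot"]).as_matrix())
E
```

```text
T woodtop [ 17 110 164]
T woodtop2 [ 17 110 162]
T woodside [18 81 69]
T collar [16 79 55]
T handle [90  4 67]
T slotbrass [ 21 142 171]
T yellow [ 18 122 127]
T cheek [ 83   9 109]
T plate [90  3 73]
T clip [ 15   4 131]
T pinhd [  0   3 153]
T table [ 25  21 144]
S woodtop [ 16 103 154]
S woodtop2 [ 15 100 155]
S woodL [ 17 106  65]
S woodR [ 14 101 101]
S collar [30 11 24]
S handle [ 12 138  70]
S cap [120  21  62]
S pin [170   8  91]
S tab [158  12  83]
S cheek [114  24  54]
plate corners [array([0.5719, 0.1714, 0.01  ]), array([0.4789, 0.1275, 0.01  ]), array([0.5131, 0.0545, 0.01  ]), array([0.6078, 0.0956, 0.01  ])]
block top [array([ 0.5474, -0.027 ,  0.09  ]), array([ 0.4906, -0.0242,  0.09  ]), array([ 0.4907, -0.0795,  0.09  ]), array([ 0.5475, -0.0828,  0.09  ])]
handle top (array([ 0.5173, -0.0535,  0.1471]), [np.float64(0.0001364418217867084), np.float64(0.00013644182178673345)])
collar [ 0.5165 -0.0535  0.095 ]
pin/tab (array([0.5647, 0.1222, 0.0848]), [np.float64(0.0004713560229180314), np.float64(0.00047135602291797565)]) (array([0.5467, 0.1138, 0.091 ]), [np.float64(0.0037136542784537503), np.float64(0.0037136542784537044)])
[-0.5899 -3.0856  0.0023] [[-0.9295  0.3689 -0.0004]
 [ 0.3689  0.9295 -0.0014]
 [-0.0001 -0.0015 -1.    ]]
```

```bash
python3 - <<'E'
from h import *
np.set_printoptions(precision=4,suppress=True)
F=8
def crop(n,x0,y0,x1,y1):
    im=cv2.imread(f"pics/{n}0.png")[y0:y1,x0:x1]; im=cv2.resize(im,None,fx=F,fy=F,interpolation=cv2.INTER_CUBIC)
    return cv2.cvtColor(im,cv2.COLOR_BGR2HSV),lambda p:((p[0]+.5)/F-.5+x0,(p[1]+.5)/F-.5+y0)
def big(m): return max(cv2.findContours(m,cv2.RETR_EXTERNAL,cv2.CHAIN_APPROX_NONE)[0],key=cv2.contourArea)
def quad(c):
    h=cv2.convexHull(c); return cv2.minAreaRect(h), cv2.approxPolyDP(h,.06*cv2.arcLength(h,True),True)[:,0]
def yaw(P):
    P=np.array(P);c=P.mean(0);e=np.roll(P,-1,0)-P
    a=np.degrees(np.arctan2(e[:,1],e[:,0]));return c,np.linalg.norm(e[:,:2],axis=1),a
for n,b in(("top",(400,195,445,230)),("side",(300,285,350,318))):
    h,f=crop(n,*b); m=cv2.inRange(h,(8,70,128),(25,255,255)); c=big(m); r,q=quad(c)
    P=[onz(n,*f(p),.09) for p in q]; print(n,"block",*yaw(P),len(q))
    # collar: dark region low sat/value
    m2=cv2.inRange(h,(0,0,0),(180,255,75 if n=="top" else 50))
    if n=="top": 
        x0=400; m2[:, :int((415-400)*F)]=0; 
    c=big(m2); r2=cv2.minAreaRect(c); print(n,"dark",f(r2[0]),np.array(r2[1])/F,r2[2],onz(n,*f(r2[0]),.095),[onz(n,*f(p),.095)[:2] for p in cv2.boxPoints(r2)])
h,f=crop("side",300,265,350,312); m=cv2.inRange(h,(5,90,30),(20,255,100)); m[int(37*F):]=0; c=big(m); x,y,w,hh=cv2.boundingRect(c); print("handle side bbox",f((x,y)),w/F,hh/F)
for v in(y+hh*.3,y+hh*.6):
    row=np.where(m[int(v)])[0]; print("edges",f((row.min(),v)),f((row.max()+1,v)))
h,f=crop("side",295,255,345,290)
for th in(75,85,95):
  m=cv2.inRange(h,(0,0,th),(180,45,130)); 
  for v in range(4,12): 
    d=np.diff(np.concatenate([[0],(m[v*F+4]>0).astype(int),[0]])); print(th,v+255,[(round(295+a/F-.5,1),round(295+b_/F-.5,1)) for a,b_ in zip(np.where(d==1)[0],np.where(d==-1)[0])])
for X in([.5647,.1222,.0905],[.5467,.1138,.094]): print(proj("side",np.array(X)),proj("top",np.array(X)))
E
```

```text
top block [ 0.5217 -0.0529  0.09  ] [0.0543 0.0546 0.0546 0.0557] [-177.3537   92.8524    3.7665  -87.476 ] 4
top dark (427.17686462402344, 211.37686729431152) [ 9.113 15.971] 80.04937744140625 [ 0.5181 -0.058   0.095 ] [array([ 0.5264, -0.0357]), array([ 0.5338, -0.0776]), array([ 0.5099, -0.0804]), array([ 0.5025, -0.0386])]
side block [ 0.5198 -0.0535  0.09  ] [0.0534 0.0544 0.0545 0.0549] [-176.9341   93.1039    3.6364  -88.1114] 4
side dark (320.4094944000244, 297.9129590988159) [22.548 11.593] 64.19884490966797 [ 0.5147 -0.0416  0.095 ] [array([ 0.5051, -0.0105]), array([0.5303, 0.0048]), array([ 0.5238, -0.071 ]), array([ 0.5006, -0.0837])]
handle side bbox (316.5625, 274.4375) 13.5 27.125
edges (np.float64(319.1875), 282.575) (np.float64(329.6875), 282.575)
edges (np.float64(318.5625), 290.7125) (np.float64(329.1875), 290.7125)
75 259 []
75 260 [(np.float64(314.5), np.float64(315.4))]
75 261 [(np.float64(306.8), np.float64(308.9)), (np.float64(313.5), np.float64(315.9)), (np.float64(320.8), np.float64(322.2))]
75 262 [(np.float64(306.9), np.float64(307.9)), (np.float64(309.1)
[... 2045 characters left out ...]
(313.2), np.float64(314.2)), (np.float64(316.0), np.float64(318.4)), (np.float64(319.2), np.float64(321.2)), (np.float64(322.0), np.float64(322.6))]
95 263 [(np.float64(306.6), np.float64(307.5)), (np.float64(311.6), np.float64(312.4)), (np.float64(321.9), np.float64(322.5))]
95 264 [(np.float64(306.2), np.float64(307.0)), (np.float64(321.6), np.float64(322.4))]
95 265 [(np.float64(303.6), np.float64(304.1)), (np.float64(306.2), np.float64(307.0)), (np.float64(318.8), np.float64(319.2)), (np.float64(321.6), np.float64(322.4))]
95 266 [(np.float64(305.9), np.float64(306.6)), (np.float64(321.8), np.float64(322.5))]
[319.021  260.1992] [357.8205 194.2299]
[312.1438 261.0233] [361.4264 200.6548]
```

```bash
python3 - <<'E'
from h import *
t=cv2.imread("pics/top0.png")[182:208,345:375]; s=cv2.imread("pics/side0.png")[255:290,288:330]
a=cv2.resize(t,None,fx=13,fy=13,interpolation=cv2.INTER_NEAREST); b=cv2.resize(s,None,fx=9,fy=9,interpolation=cv2.INTER_NEAREST)
c=np.zeros((345,780,3),np.uint8);c[:338,:390]=a;c[:315,400:778]=b
cv2.imwrite("pics/c1.png",np.clip(c*1.4,0,255).astype(np.uint8))
print(proj("side",np.array([.517,-.0534,.135])))
for x,y in((357,194),(356,193)): print(onz("top",x,y,.0905))
E
```

```text
[324.87778223 280.88649474]
[0.56531874 0.12436002 0.0905    ]
[0.56802188 0.12694067 0.0905    ]
```

View pics/c1.png

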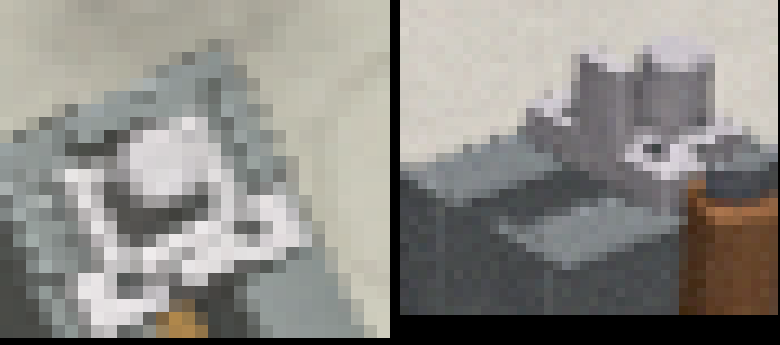

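The pin's top is centred at about (356.8,194.2) in the top picture and (318.4,259.8) in the side picture. The tab stands to its left in the side view, at columns 308 to 313.

```bash
python3 - <<'E'
from h import *
np.set_printoptions(precision=4,suppress=True)
print(tri([("top",356.8,194.2),("side",318.4,259.8)]), onz("side",318.4,259.8,.0905),onz("top",356.8,194.2,.0905))
o=readout.observe();R=Ro.from_rotvec(o["ee_rot"]).as_matrix()
# target tool: x-axis? choose y along +-world yaw 3deg
for s in(1,-1):
  y=s*np.array([np.cos(.05),np.sin(.05),0]);z=np.array([0,0,-1.]);Rt=np.c_[np.cross(y,z),y,z]
  print(s,Ro.from_matrix(R.T@Rt).as_rotvec())
for P in([.517,-.0534,.2],[.517,-.0534,.101]): print("shift cm",R.T@(np.array(P)-o["position"])*100)
t=cv2.imread("pics/top0.png");h=cv2.cvtColor(t,cv2.COLOR_BGR2HSV)[205:275,240:305];m=cv2.inRange(h,(0,0,40),(180,60,115))
m=cv2.morphologyEx(m,cv2.MORPH_OPEN,np.ones((3,3),np.uint8))
c=max(cv2.findContours(m,0,1)[0],key=cv2.contourArea);r=cv2.minAreaRect(c);print(r);P=np.array([onz("top",p[0]+240,p[1]+205,.024) for p in cv2.boxPoints(r)]);print(P,P.mean(0),np.linalg.norm(np.diff(P,axis=0),axis=1))
E
```

```text
(array([0.5645, 0.1249, 0.0903]), [np.float64(0.00030774072475633685), np.float64(0.00030774072475635994)]) [0.564  0.1244 0.0905] [0.5648 0.1249 0.0905]
1 [-0.0012  0.001   1.143 ]
-1 [-0.0011 -0.0014 -1.9986]
shift cm [-50.0216 -48.342    2.6774]
shift cm [-50.0202 -48.3275  12.5773]
((31.932260513305664, 35.460628509521484), (37.246463775634766, 47.60563659667969), 8.365886688232422)
[[0.3905 0.4108 0.024 ]
 [0.5213 0.3934 0.024 ]
 [0.5061 0.2905 0.024 ]
 [0.3759 0.3098 0.024 ]] [0.4485 0.3511 0.024 ] [0.1319 0.104  0.1316]
```

{"api": "drive_tool", "payload": {"commands": [[[0, 0, 1.143], [-50.0, -48.3, 2.7], 1], [[0, 0, 1.143], [-50.0, -48.3, 2.7], 1], [[0, 0, 1.143], [-50.0, -48.3, 2.7], 1], [[0, 0, 1.143], [-50.0, -48.3, 2.7], 1], [[0, 0, 1.143], [-50.0, -48.3, 2.7], 1], [[0, 0, 1.143], [-50.0, -48.3, 2.7], 1], [[0, 0, 1.143], [-50.0, -48.3, 2.7], 1], [[0, 0, 1.143], [-50.0, -48.3, 2.7], 1], [[0, 0, 1.143], [-50.0, -48.3, 2.7], 1], [[0, 0, 1.143], [-50.0, -48.3, 2.7], 1], [[0, 0, 1.143], [-50.0, -48.3, 2.7], 1], [[0, 0, 1.143], [-50.0, -48.3, 2.7], 1], [[0, 0, 1.143], [-50.0, -48.3, 2.7], 1], [[0, 0, 1.143], [-50.0, -48.3, 2.7], 1], [[0, 0, 1.143], [-50.0, -48.3, 2.7], 1], [[0, 0, 1.143], [-50.0, -48.3, 2.7], 1], [[0, 0, 1.143], [-50.0, -48.3, 2.7], 0.2], [[0, 0, 1.143], [-50.0, -48.3, 2.7], 0.2], [[0, 0, 1.143], [-50.0, -48.3, 2.7], 0.2], [[0, 0, 1.143], [-50.0, -48.3, 2.7], 0.2]]}}

```text
clock: 1.77
position: [0.5166, -0.0519, 0.1993]
ee_rot: [-2.165, -2.275, 0.001]
force: [-0.5, 0.1, 0.6]
width: 0.76
gripper_force: 0.0
```

{"api": "drive_tool", "payload": {"commands": [[[0, 0, 0], [-0.15, 0, 4], 0.2], [[0, 0, 0], [-0.15, 0, 7], 0.2], [[0, 0, 0], [-0.15, 0, 9], 0.2], [[0, 0, 0], [-0.15, 0, 9.7], 0.2], [[0, 0, 0], [-0.15, 0, 9.7], 0.2], [[0, 0, 0], [-0.15, 0, 9.7], -1], [[0, 0, 0], [-0.15, 0, 9.7], -1], [[0, 0, 0], [-0.15, 0, 9.7], -1], [[0, 0, 0], [-0.15, 0, 9.7], -1], [[0, 0, 0], [-0.15, 0, 9.7], -1], [[0, 0, 0], [-0.15, 0, 9.7], -1], [[0, 0, 0], [-0.15, 0, 9.7], -1], [[0, 0, 0], [-0.15, 0, 9.7], -1]], "newtons": 50}}

```text
clock: 2.85
position: [0.5172, -0.054, 0.1031]
ee_rot: [-2.165, -2.276, -0.001]
force: [-1.9, -0.2, 6.3]
width: 0.173
gripper_force: 50.0
```

```bash
python3 - <<'E'
from h import *
o=readout.observe();print(o["position"],o["width"]*92,o["gripper_force"],o["force"])
E
```

```text
[ 0.51722713 -0.05397338  0.10314888] 15.9184985323019 50.031742975115776 [-1.92184231 -0.17880639  6.28400043]
```

{"api": "drive_tool", "payload": {"commands": [[[0, 0, 0], [0, 0, -1], -1], [[0, 0, 0], [0, 0, -3], -1], [[0, 0, 0], [0, 0, -6], -1], [[0, 0, 0], [0, 0, -9], -1], [[0, 0, 0], [0, 0, -11.5], -1], [[0, 0, 0], [0, 0, -11.5], -1], [[0, 0, 0], [0, 0, -11.5], -1]]}}

```text
clock: 3.43
position: [0.5179, -0.0541, 0.2193]
ee_rot: [2.164, 2.275, 0.004]
force: [0.2, 0.3, -2.1]
width: 0.171
gripper_force: 50.0
```

```bash
python3 - <<'E'
from h import *
o=readout.observe();print(o["position"],o["width"]*92,o["gripper_force"],o["force"])
s=cams.get_image("side");cv2.imwrite("pics/side1.png",s)
p=proj("side",o["position"]);print(p)
for d in(.074,.094): print(d,proj("side",o["position"]+[0,0,-d]))
c=s[180:330,270:380];cv2.imwrite("pics/c2.png",np.clip(cv2.resize(c,None,fx=4,fy=4,interpolation=cv2.INTER_CUBIC)*1.4,0,255).astype(np.uint8))
E
```

```text
[ 0.51789087 -0.05408075  0.21931377] 15.77593898148345 50.0109276920557 [ 0.21188077  0.28769205 -2.12173091]
[328.17978358 236.34113306]
0.074 [325.80714433 275.71939031]
0.094 [325.18532781 285.95200694]
```

View pics/c2.png

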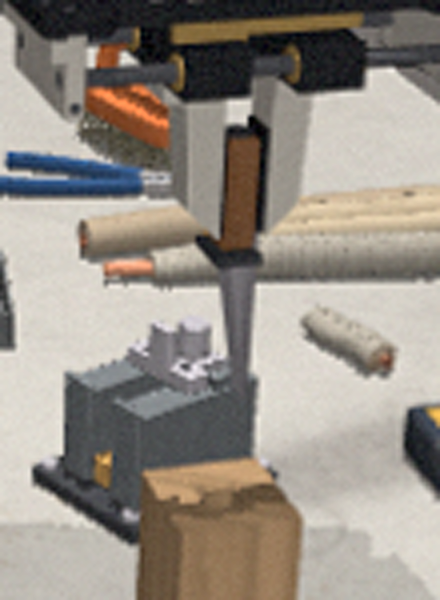

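The wedge hangs from the fingers with its flat face to the right (+x) and the slope to the left, as needed. The tip is lost against the dark cheek near (330,280), so I'll find it by image difference.

```bash
python3 - <<'E'
from h import *
np.set_printoptions(precision=4,suppress=True,linewidth=150)
a=cv2.imread("pics/side0.png").astype(int);b=cv2.imread("pics/side1.png").astype(int)
d=np.abs(a-b).sum(2)
print("c",np.arange(322,337))
for v in range(264,302): print(v,d[v,322:337], b[v,326:333].sum(1)//3)
o=readout.observe()["position"]
for z in (.065,.075,.085,.095): print(z,proj("side",o+[.0098,.0005,-z]))
E
```

```text
c [322 323 324 325 326 327 328 329 330 331 332 333 334 335 336]
264 [ 16  23  30  22 118 259 236 214 220 243 151  23  26  24  19] [110  61  66  73  69  61  89]
265 [ 18  16  29  18  72 248 248 204 219 241 158  35  22  21  19] [120  61  63  75  67  60  90]
266 [ 11  13  17  21  36 250 230 217 228 256 134  29  23   8  21] [134  61  67  72  65  60  97]
267 [  7  12  18  24  21 251 246 240 230 242 129  48  22  19  25] [140  64  62  66  69  64  99]
268 [ 12  28  22  30   6 231 261 236 241 251 126  29  24  20  16] [139  69  61  65  66  59 101]
269 [ 23  17  20  27   9 177 238 233 234 251 122  38  29  10  25] [115  81  66  66  67  61 105]
270 [ 20  17   9  22   4 131 226 219 217 233 108  36  34  26  24] [ 91  72  64  67  66  66 111]
271 [ 11  13  14   4  13  18 128 138 155 225 102  38  20   8  32] [ 90  71  64  66  65  71 117]
272 [ 11  11  18   2  14  34  70  79  92 138  72  32  24  14  17] [101  85  67  62  62  72 121]
273 [21 30 33 46  5 32 35 53 50 20 26 28 24 18 19] [ 92  78  63  67  65  67 102]
274 [ 21 121 131  90   3  13  45  48  32  23  15  21  16  17  26] [62 59 66 67 65 65 85]
27
[... 1568 characters left out ...]
 99  99 109 112 109]
296 [179 214 200 181 207 207 207 161  38  46  36  42  28  15  15] [119 118 117 116 116 113 115]
297 [209 203 219 218 212 204 200 136  28  52  37  33  36  32  31] [118 117 115 116 114 116 115]
298 [200 199 199 195 185 192 212  90  71  36  39  25  47  32  43] [113 114 117 118 115 116 116]
299 [170 170 181 182 179 174 202  83  58  33  36  34  30  22  40] [109 111 111 112 115 118 114]
300 [172 164 177 184 161 149 151  62  61  38  32  48  55  72  75] [105 101  98 105 108 108 108]
301 [163 152 175 174 154 149 123  52  94  91  96 138 161 196 209] [100  94  93 102  92  89  82]
0.065 [330.7673 271.1395]
0.075 [330.4356 276.2965]
0.085 [330.106  281.4109]
0.095 [329.7786 286.483 ]
```

{"api": "drive_tool", "payload": {"commands": [[[0, 0, -0.1], [4, 0.9, 0], -1], [[0, 0, -0.2], [8, 1.8, 0], -1], [[0, 0, -0.3], [12, 2.6, 0], -1], [[0, 0, -0.383], [15, 3.2, 0], -1], [[0, 0, -0.383], [16.72, 3.43, 0], -1], [[0, 0, -0.383], [16.72, 3.43, 0], -1], [[0, 0, -0.383], [16.72, 3.43, 0], -1], [[0, 0, -0.383], [16.72, 3.43, 0], -1]]}}

```text
clock: 4.15
position: [0.5424, 0.1135, 0.2167]
ee_rot: [-1.694, -2.645, 0.004]
force: [-0.2, -1.0, -1.5]
width: 0.172
gripper_force: 50.0
```

```bash
python3 - <<'E'
from h import *
np.set_printoptions(precision=4,suppress=True)
o=readout.observe();print(o["position"],o["force"],o["ft_torque"]);R=Ro.from_rotvec(o["ee_rot"]).as_matrix();print(R)
s=cams.get_image("side");t=cams.get_image("top");cv2.imwrite("pics/side2.png",s);cv2.imwrite("pics/top2.png",t)
for z in (.078,.098): print(proj("side",o["position"]+R@[0,.0098,z]))
c=s[185:300,270:370];c2=t[160:235,325:405]
a=cv2.resize(c,None,fx=4,fy=4,interpolation=cv2.INTER_CUBIC);b=cv2.resize(c2,None,fx=4,fy=4,interpolation=cv2.INTER_CUBIC)
g=np.zeros((460,730,3),np.uint8);g[:,:400]=a;g[:300,410:]=b
cv2.imwrite("pics/c3.png",np.clip(g*1.4,0,255).astype(np.uint8))
E
```

```text
[0.5424 0.1135 0.2167] [-0.1742 -0.967  -1.5101] [-0.0707  0.0266  0.0123]
[[-0.4184  0.9083 -0.002 ]
 [ 0.9083  0.4184 -0.0015]
 [-0.0005 -0.0024 -1.    ]]
[314.6296 240.5738]
[314.1748 249.4138]
```

View pics/c3.png

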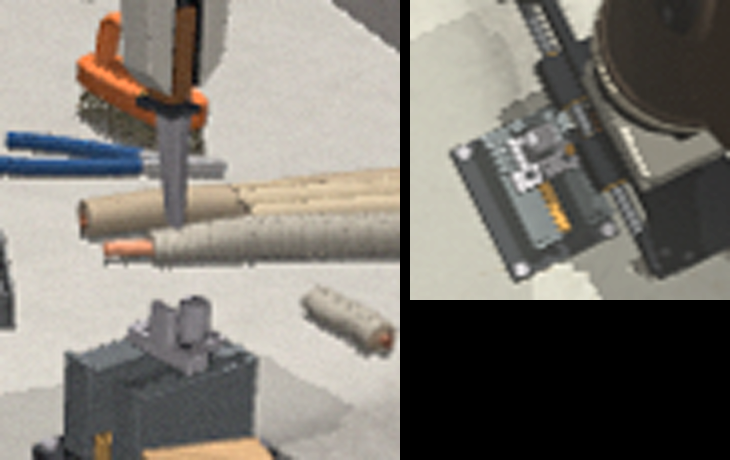

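The blade's tip shows at about (313.5,241) in the side picture, which puts it about 79 mm below the TCP. The flat face is towards the pin. I'll lower to just above the tab and let it settle.

{"api": "drive_tool", "payload": {"commands": [[[0, 0, 0], [0.05, 0.1, 2], -1], [[0, 0, 0], [0.05, 0.1, 3], -1], [[0, 0, 0], [0.05, 0.1, 3], -1], [[0, 0, 0], [0.05, 0.1, 3], -1], [[0, 0, 0], [0.05, 0.1, 3], -1], [[0, 0, 0], [0.05, 0.1, 3], -1]]}}

```text
clock: 4.75
position: [0.5442, 0.1154, 0.1885]
ee_rot: [1.693, 2.646, 0.001]
force: [0.3, -0.4, -2.5]
width: 0.172
gripper_force: 50.0
```

```bash
cat > st.py <<'E'
from h import *
np.set_printoptions(precision=4,suppress=True)
o=readout.observe();R=Ro.from_rotvec(o["ee_rot"]).as_matrix();a=np.radians(24.8)
d=o["position"][:2]-[.5645,.1247];ex=np.array([np.cos(a),np.sin(a)]);ey=np.array([-ex[1],ex[0]])
f=o["force"]
print("t%.2f"%o["clock"],"flat at x %.2f y %.2f mm; TCPz %.2f tip %.2f"%(d@ex*1e3+9.95,d@ey*1e3+.5,o["position"][2]*1e3,o["position"][2]*1e3-79),"F x %.1f y %.1f z %.1f"%(f[:2]@ex,f[:2]@ey,f[2]),"tq",o["ft_torque"],"yaw %.2f"%np.degrees(np.arctan2(R[1,1],R[0,1])),"tilt",R[:2,2],"w %.2f"%(o["width"]*92))
E
python3 st.py
```

```text
t4.75 flat at x -12.33 y 0.60 mm; TCPz 188.46 tip 109.46 F x 0.1 y -0.5 z -2.5 tq [-0.0271  0.025  -0.0066] yaw 24.78 tilt [0.001  0.0003] w 15.79
```

{"api": "drive_tool", "payload": {"commands": [[[0, 0, 0], [-0.05, 0, 1.2], -1], [[0, 0, 0], [-0.05, 0, 2.2], -1], [[0, 0, 0], [-0.05, 0, 2.8], -1], [[0, 0, 0], [-0.05, 0, 2.8], -1], [[0, 0, 0], [-0.05, 0, 2.8], -1], [[0, 0, 0], [-0.05, 0, 2.8], -1]]}}

```text
clock: 5.25
position: [0.5442, 0.1152, 0.1601]
ee_rot: [1.692, 2.646, 0.0]
force: [0.3, 0.6, -1.1]
width: 0.171
gripper_force: 50.0
```

```bash
python3 st.py
```

```text
t5.25 flat at x -12.47 y 0.35 mm; TCPz 160.07 tip 81.07 F x 0.5 y 0.4 z -1.1 tq [-0.0999  0.0164  0.0042] yaw 24.80 tilt [0.0003 0.0001] w 15.69
```

{"api": "drive_tool", "payload": {"commands": [[[0, 0, 0], [-0.03, 0.1, 0], -1], [[0, 0, 0], [-0.03, 0.2, 0], -1], [[0, 0, 0], [-0.03, 0.25, 0], -1], [[0, 0, 0], [-0.03, 0.25, 0], -1], [[0, 0, 0], [-0.03, 0.25, 0], -1]]}}

```text
clock: 5.67
position: [0.5465, 0.116, 0.1598]
ee_rot: [1.692, 2.647, 0.0]
force: [-0.1, 0.1, -1.0]
width: 0.174
gripper_force: 50.0
```

```bash
python3 st.py
```

```text
t5.67 flat at x -10.07 y 0.13 mm; TCPz 159.84 tip 80.84 F x -0.0 y 0.2 z -1.0 tq [-0.0785  0.047  -0.0335] yaw 24.81 tilt [0.0002 0.0001] w 16.02
```

{"api": "drive_tool", "payload": {"commands": [[[0, 0, 0], [0, 0.05, 0], -1], [[0, 0, 0], [0, 0.1, 0], -1], [[0, 0, 0], [0, 0.15, 0], -1], [[0, 0, 0], [0, 0.15, 0], -1], [[0, 0, 0], [0, 0.15, 0], -1]]}}

```text
clock: 6.08
position: [0.5478, 0.1166, 0.1597]
ee_rot: [1.693, 2.647, 0.0]
force: [-0.3, -0.1, -1.3]
width: 0.173
gripper_force: 50.0
```

```bash
python3 st.py
```

```text
t6.08 flat at x -8.64 y 0.12 mm; TCPz 159.73 tip 80.73 F x -0.3 y 0.0 z -1.3 tq [-0.0515  0.0566 -0.0536] yaw 24.80 tilt [0. 0.] w 15.91
```

{"api": "drive_tool", "payload": {"commands": [[[0, 0, 0], [0, 0.05, 0], -1], [[0, 0, 0], [0, 0.1, 0], -1], [[0, 0, 0], [0, 0.1, 0], -1], [[0, 0, 0], [0, 0.1, 0], -1]]}}

```text
clock: 6.42
position: [0.5485, 0.117, 0.1597]
ee_rot: [-1.692, -2.647, 0.0]
force: [0.2, -0.1, -1.7]
width: 0.174
gripper_force: 50.0
```

```bash
python3 st.py
```

```text
t6.42 flat at x -7.78 y 0.16 mm; TCPz 159.67 tip 80.67 F x 0.2 y -0.2 z -1.7 tq [-0.1071  0.1545  0.0159] yaw 24.80 tilt [-0.0003 -0.    ] w 16.02
```

{"api": "drive_tool", "payload": {"commands": [[[0, 0, 0], [0, 0.05, 0], -1], [[0, 0, 0], [0, 0.1, 0], -1], [[0, 0, 0], [0, 0.1, 0], -1], [[0, 0, 0], [0, 0.1, 0], -1]]}}

```text
clock: 6.75
position: [0.5491, 0.1172, 0.1595]
ee_rot: [-1.692, -2.646, 0.001]
force: [-3.2, -1.5, -0.9]
width: 0.176
gripper_force: 50.1
```

```bash
python3 st.py
```

```text
t6.75 flat at x -7.22 y 0.15 mm; TCPz 159.53 tip 80.53 F x -3.5 y 0.0 z -0.9 tq [-0.4555  0.7381 -0.0054] yaw 24.80 tilt [-0.0011 -0.0003] w 16.22
```

Contact with the pin's head is clear: -3.5 N with the flat face near -7.5. I'll back off to just clear of the head and start down.

{"api": "drive_tool", "payload": {"commands": [[[0, 0, 0], [0, -0.12, 0], -1], [[0, 0, 0], [0, -0.12, 0], -1], [[0, 0, 0], [0, -0.12, 0.2], -1], [[0, 0, 0], [0, -0.12, 0.4], -1], [[0, 0, 0], [0, -0.12, 0.6], -1], [[0, 0, 0], [0, -0.12, 0.8], -1], [[0, 0, 0], [0, -0.12, 0.9], -1], [[0, 0, 0], [0, -0.12, 0.9], -1]]}}

```text
clock: 7.42
position: [0.5486, 0.117, 0.1504]
ee_rot: [1.692, 2.647, 0.0]
force: [-0.1, -0.9, -1.2]
width: 0.171
gripper_force: 50.0
```

```bash
python3 st.py
```

```text
t7.42 flat at x -7.75 y 0.20 mm; TCPz 150.44 tip 71.44 F x -0.4 y -0.7 z -1.2 tq [-0.1014  0.0718 -0.0217] yaw 24.81 tilt [0. 0.] w 15.72
```

{"api": "drive_tool", "payload": {"commands": [[[0, 0, 0], [0, 0, 0.15], -1], [[0, 0, 0], [0, 0, 0.3], -1], [[0, 0, 0], [0, 0, 0.45], -1], [[0, 0, 0], [0, 0, 0.6], -1], [[0, 0, 0], [0, 0, 0.6], -1]]}}

```text
clock: 7.83
position: [0.5486, 0.1169, 0.1446]
ee_rot: [1.692, 2.647, 0.0]
force: [0.5, -0.1, -1.9]
width: 0.176
gripper_force: 50.0
```

```bash
python3 st.py
```

```text
t7.83 flat at x -7.72 y 0.11 mm; TCPz 144.59 tip 65.59 F x 0.5 y -0.3 z -1.9 tq [-0.021  -0.1177 -0.0112] yaw 24.80 tilt [0.0003 0.0001] w 16.22
```

{"api": "drive_tool", "payload": {"commands": [[[0, 0, 0], [0, 0, 0.15], -1], [[0, 0, 0], [0, 0, 0.3], -1], [[0, 0, 0], [0, 0, 0.45], -1], [[0, 0, 0], [0, 0, 0.6], -1], [[0, 0, 0], [0, 0, 0.75], -1], [[0, 0, 0], [0, 0, 0.9], -1], [[0, 0, 0], [0, 0, 0.9], -1]]}}

```text
clock: 8.42
position: [0.5489, 0.1168, 0.1362]
ee_rot: [1.692, 2.646, 0.001]
force: [-1.1, -0.6, 3.6]
width: 0.172
gripper_force: 50.0
```

```bash
python3 st.py
```

```text
t8.42 flat at x -7.54 y -0.09 mm; TCPz 136.15 tip 57.15 F x -1.3 y -0.1 z 3.6 tq [-0.1304  0.1405 -0.0039] yaw 24.79 tilt [0.001  0.0004] w 15.80
```

{"api": "drive_tool", "payload": {"commands": [[[0, 0, 0], [0, 0, 0.15], -1], [[0, 0, 0], [0, 0, 0.3], -1], [[0, 0, 0], [0, 0, 0.45], -1], [[0, 0, 0], [0, 0, 0.6], -1], [[0, 0, 0], [0, 0, 0.75], -1], [[0, 0, 0], [0, 0, 0.9], -1], [[0, 0, 0], [0, 0, 0.9], -1]]}}

```text
clock: 9.0
position: [0.5491, 0.1167, 0.1278]
ee_rot: [1.693, 2.645, 0.002]
force: [-3.0, -1.8, 10.6]
width: 0.173
gripper_force: 50.0
```

```bash
python3 st.py
```

```text
t9.00 flat at x -7.41 y -0.33 mm; TCPz 127.79 tip 48.79 F x -3.5 y -0.3 z 10.6 tq [-0.3639  0.4195  0.0121] yaw 24.78 tilt [0.0016 0.0006] w 15.95
```

{"api": "drive_tool", "payload": {"commands": [[[0, 0, 0], [0.02, 0, 0.15], -1], [[0, 0, 0], [0.02, 0, 0.3], -1], [[0, 0, 0], [0.02, 0, 0.45], -1], [[0, 0, 0], [0.02, 0, 0.6], -1], [[0, 0, 0], [0.02, 0, 0.7], -1], [[0, 0, 0], [0.02, 0, 0.7], -1]]}}

```text
clock: 9.5
position: [0.5491, 0.1168, 0.1207]
ee_rot: [1.693, 2.645, 0.002]
force: [-2.2, -0.7, 10.9]
width: 0.171
gripper_force: 50.0
```

```bash
python3 st.py
```

```text
t9.50 flat at x -7.38 y -0.22 mm; TCPz 120.74 tip 41.74 F x -2.3 y 0.3 z 10.9 tq [-0.4278  0.5121 -0.0345] yaw 24.78 tilt [0.0016 0.0005] w 15.72
```

{"api": "drive_tool", "payload": {"commands": [[[0, 0, 0], [0, 0, 0.1], -1], [[0, 0, 0], [0, 0, 0.2], -1], [[0, 0, 0], [0, 0, 0.3], -1], [[0, 0, 0], [0, 0, 0.3], -1]]}}

```text
clock: 9.83
position: [0.549, 0.1168, 0.1176]
ee_rot: [1.692, 2.645, 0.002]
force: [-1.8, -2.1, 9.4]
width: 0.171
gripper_force: 50.0
```

```bash
python3 st.py
```

```text
t9.83 flat at x -7.37 y -0.15 mm; TCPz 117.58 tip 38.58 F x -2.5 y -1.2 z 9.4 tq [-0.3854  0.4243 -0.0051] yaw 24.78 tilt [0.0015 0.0004] w 15.74
```

Force is fading. I'll go on in small steps.

{"api": "drive_tool", "payload": {"commands": [[[0, 0, 0], [0, 0, 0.1], -1], [[0, 0, 0], [0, 0, 0.2], -1], [[0, 0, 0], [0, 0, 0.2], -1]]}}

```text
clock: 10.08
position: [0.549, 0.1169, 0.1154]
ee_rot: [1.692, 2.646, 0.002]
force: [-0.7, -0.5, 5.9]
width: 0.174
gripper_force: 50.0
```

```bash
python3 st.py
```

```text
t10.08 flat at x -7.41 y -0.12 mm; TCPz 115.44 tip 36.44 F x -0.8 y -0.2 z 5.9 tq [-0.2861  0.2736 -0.0373] yaw 24.78 tilt [0.0014 0.0003] w 16.05
```

{"api": "drive_tool", "payload": {"commands": [[[0, 0, 0], [0, 0, 0.1], -1], [[0, 0, 0], [0, 0, 0.15], -1], [[0, 0, 0], [0, 0, 0.15], -1]]}}

```text
clock: 10.33
position: [0.5489, 0.1169, 0.1136]
ee_rot: [1.692, 2.646, 0.001]
force: [-0.7, -1.6, 3.4]
width: 0.174
gripper_force: 50.0
```

```bash
python3 st.py
```

```text
t10.33 flat at x -7.48 y -0.02 mm; TCPz 113.63 tip 34.63 F x -1.3 y -1.1 z 3.4 tq [-0.2046  0.0291 -0.0168] yaw 24.79 tilt [0.0011 0.0002] w 16.04
```

{"api": "drive_tool", "payload": {"commands": [[[0, 0, 0], [0, 0, 0.1], -1], [[0, 0, 0], [0, 0, 0.15], -1], [[0, 0, 0], [0, 0, 0.15], -1]]}}

```text
clock: 10.58
position: [0.5481, 0.1171, 0.1114]
ee_rot: [-1.692, -2.646, 0.001]
force: [0.2, -0.7, -1.6]
width: 0.17
gripper_force: 50.0
```

```bash
python3 st.py
```

```text
t10.58 flat at x -8.10 y 0.45 mm; TCPz 111.37 tip 32.37 F x -0.1 y -0.7 z -1.6 tq [-0.0551  0.0813 -0.0435] yaw 24.81 tilt [-0.0005 -0.0001] w 15.66
```

The push is gone (only the wedge's weight is left) with the tip about 7 mm above the brass, so the clip is off. I'll lift straight up.

{"api": "drive_tool", "payload": {"commands": [[[0, 0, 0], [0, 0, -0.5], -1], [[0, 0, 0], [0, 0, -1.5], -1], [[0, 0, 0], [0, 0, -3], -1], [[0, 0, 0], [0, 0, -5], -1], [[0, 0, 0], [0, 0, -8], -1], [[0, 0, 0], [0, 0, -10.8], -1], [[0, 0, 0], [0, 0, -10.8], -1], [[0, 0, 0], [0, 0, -10.8], -1]]}}

```text
clock: 11.25
position: [0.5495, 0.1173, 0.2219]
ee_rot: [1.691, 2.645, 0.005]
force: [-0.4, -0.2, -2.2]
width: 0.171
gripper_force: 50.0
```

```bash
cat > mv.py <<'E'
import sys
from h import *
np.set_printoptions(precision=3,suppress=True)
# usage: x y z yawdeg(tool y axis) -> shift cm, turn about tool z
P=np.array(list(map(float,sys.argv[1:4])));yw=np.radians(float(sys.argv[4]))
o=readout.observe();R=Ro.from_rotvec(o["ee_rot"]).as_matrix()
y=np.array([np.cos(yw),np.sin(yw),0]);z=np.array([0,0,-1.]);Rt=np.c_[np.cross(y,z),y,z]
print("t",o["clock"],"pos",o["position"],"shift",R.T@(P-o["position"])*100,"turn",Ro.from_matrix(R.T@Rt).as_rotvec(),"j",o["joints"])
E
python3 mv.py .5172 -.054 .2185 2.85
python3 - <<'E'
from h import *
s=cams.get_image("side");cv2.imwrite("pics/side3.png",s)
E
```

```text
t 11.25 pos [0.549 0.117 0.222] shift [-14.199 -10.118   0.305] turn [ 0.004 -0.001  0.383] j [-0.625  0.344  0.429  1.766 -0.162  1.062  0.293]
```

{"api": "drive_tool", "payload": {"commands": [[[0, 0, 0.1], [-4, -2.8, 0], -1], [[0, 0, 0.2], [-8, -5.6, 0], -1], [[0, 0, 0.3], [-11.5, -8.2, 0], -1], [[0, 0, 0.383], [-14.2, -10.1, 0.2], -1], [[0, 0, 0.383], [-14.2, -10.1, 0.3], -1], [[0, 0, 0.383], [-14.2, -10.1, 0.3], -1], [[0, 0, 0.383], [-14.2, -10.1, 0.3], -1], [[0, 0, 0.383], [-14.2, -10.1, 0.3], -1]]}}

```text
clock: 11.97
position: [0.5161, -0.0528, 0.216]
ee_rot: [-2.162, -2.277, 0.001]
force: [0.1, 0.2, -1.5]
width: 0.177
gripper_force: 50.0
```

```bash
python3 mv.py .5175 -.054 .19 2.85
```

```text
t 11.9667 pos [ 0.516 -0.053  0.216] shift [-0.125  0.137  2.605] turn [-0.001 -0.001  0.002] j [-0.445  0.291  0.569  1.877 -0.182  1.026  0.252]
```

{"api": "drive_tool", "payload": {"commands": [[[0, 0, 0], [-0.12, 0.13, 1.5], -1], [[0, 0, 0], [-0.12, 0.13, 2.6], -1], [[0, 0, 0], [-0.12, 0.13, 2.6], -1], [[0, 0, 0], [-0.12, 0.13, 2.6], -1], [[0, 0, 0], [-0.12, 0.13, 2.6], -1]]}}

```text
clock: 12.38
position: [0.5177, -0.0549, 0.1908]
ee_rot: [-2.164, -2.277, 0.0]
force: [-0.5, -0.5, -1.5]
width: 0.172
gripper_force: 50.0
```

```bash
python3 mv.py .5175 -.054 .104 2.85
```

```text
t 12.3833 pos [ 0.518 -0.055  0.191] shift [ 0.086 -0.015  8.682] turn [-0.     0.     0.001] j [-0.429  0.323  0.56   1.907 -0.206  0.969  0.276]
```

{"api": "drive_tool", "payload": {"commands": [[[0, 0, 0], [0.07, -0.02, 0.8], -1], [[0, 0, 0], [0.07, -0.02, 1.6], -1], [[0, 0, 0], [0.07, -0.02, 2.6], -1], [[0, 0, 0], [0.07, -0.02, 3.8], -1], [[0, 0, 0], [0.07, -0.02, 5.2], -1], [[0, 0, 0], [0.07, -0.02, 6.6], -1], [[0, 0, 0], [0.07, -0.02, 7.8], -1], [[0, 0, 0], [0.07, -0.02, 7.8], -1], [[0, 0, 0], [0.07, -0.02, 7.8], -1]]}}

```text
clock: 13.13
position: [0.5168, -0.0547, 0.112]
ee_rot: [-2.165, -2.275, 0.002]
force: [0.1, 0.4, -0.5]
width: 0.171
gripper_force: 50.0
```

```bash
python3 mv.py .5175 -.054 .1031 2.85
```

```text
t 13.1333 pos [ 0.517 -0.055  0.112] shift [0.07  0.071 0.888] turn [-0.002  0.    -0.   ] j [-0.379  0.428  0.511  1.993 -0.288  0.793  0.348]
```

{"api": "drive_tool", "payload": {"commands": [[[0, 0, 0], [0.05, 0.05, 0.4], -1], [[0, 0, 0], [0.05, 0.05, 0.75], -1], [[0, 0, 0], [0.05, 0.05, 0.9], -1], [[0, 0, 0], [0.05, 0.05, 1.0], -1], [[0, 0, 0], [0.05, 0.05, 1.0], -1]]}}

```text
clock: 13.55
position: [0.5178, -0.054, 0.1032]
ee_rot: [-2.165, -2.276, -0.001]
force: [-2.2, -0.2, 2.8]
width: 0.173
gripper_force: 50.0
```

```bash
python3 st.py | cut -c1-200
```

```text
t13.55 flat at x -107.38 y -142.14 mm; TCPz 103.18 tip 24.18 F x -2.0 y 0.8 z 2.8 tq [-0.0071  0.4255  0.0332] yaw 2.86 tilt [0.0001 0.0006] w 15.96
```

{"api": "drive_tool", "payload": {"commands": [[[0, 0, 0], [0, -0.03, 0.05], -1], [[0, 0, 0], [0, -0.03, 0.05], -1], [[0, 0, 0], [0, -0.03, 0], 0.1], [[0, 0, 0], [0, -0.03, 0], 0.1], [[0, 0, 0], [0, -0.03, 0], 0.1], [[0, 0, 0], [0, -0.03, 0], 0.1], [[0, 0, 0], [0, -0.03, 0], 0.1], [[0, 0, 0], [0, -0.03, -2], 0.1], [[0, 0, 0], [0, -0.03, -5], 0.1], [[0, 0, 0], [0, -0.03, -9], 0.1], [[0, 0, 0], [0, -0.03, -11], 0.1], [[0, 0, 0], [0, -0.03, -11], 0.1]]}}

```text
clock: 14.55
position: [0.5201, -0.0547, 0.2172]
ee_rot: [2.162, 2.272, 0.008]
force: [0.5, -1.6, -0.2]
width: 0.552
gripper_force: 0.0
```

```bash
python3 - <<'E'
from h import *
s=cams.get_image("side");t=cams.get_image("top");cv2.imwrite("pics/side4.png",s);cv2.imwrite("pics/top4.png",t)
a=cv2.resize(s[250:365,280:360],None,fx=5,fy=5,interpolation=cv2.INTER_CUBIC);b=cv2.resize(t[180:235,335:385],None,fx=7.8,fy=7.8,interpolation=cv2.INTER_CUBIC)
g=np.zeros((575,800,3),np.uint8);g[:,:400]=a;g[:b.shape[0],410:410+b.shape[1]]=b
cv2.imwrite("pics/c4.png",np.clip(g*1.4,0,255).astype(np.uint8))
E
```

```text
(no output)
```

View pics/c4.png

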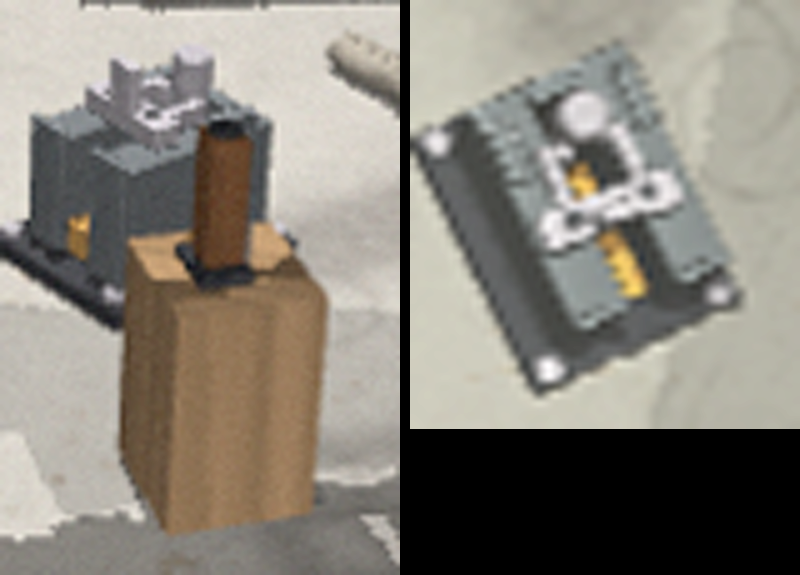

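The wedge sits in its block with the collar on the wood. The clip lies loose on the cheeks, off the pin and turned a little. The tab's top is at about (304.1,261.5) in the side picture and the bridge spans about (352.5,208.7) to (369,204) in the top picture.

```bash
python3 - <<'E'
from h import *
np.set_printoptions(precision=4,suppress=True)
t=cv2.imread("pics/top4.png")[180:235,335:385];F=8
h=cv2.cvtColor(cv2.resize(t,None,fx=F,fy=F,interpolation=cv2.INTER_CUBIC),cv2.COLOR_BGR2HSV)
m=cv2.inRange(h,(0,0,122),(180,14,255));m[:int(15.5*F)]=0
f=lambda p:((p[0]+.5)/F-.5+335,(p[1]+.5)/F-.5+180)
cs=sorted(cv2.findContours(m,0,1)[0],key=cv2.contourArea)[-3:]
for c in cs:
    r=cv2.minAreaRect(c);P=np.array([onz("top",*f(p),.074) for p in cv2.boxPoints(r)]);e=np.diff(P,axis=0)
    print(cv2.contourArea(c)/64,P.mean(0)[:2],np.linalg.norm(e,axis=1),np.degrees(np.arctan2(e[:,1],e[:,0])))
E1=onz("top",352.5,208.7,.074);E2=onz("top",369,204,.074);d=E1-E2;print("bridge ends",E1,E2,np.linalg.norm(d),"clip yaw",np.degrees(np.arctan2(d[1],d[0]))-90)
T=onz("side",304.1,261.5,.094);print("tab",T,proj("top",T), "crop",(proj("top",T)-[335,180]+.5)*7.8+[410,0])
print(proj("top",T-[0,0,.02]))
E
python3 mv.py .535 .11 .2 17
```

```text
6.65625 [0.559  0.1731] [0.0077 0.0097 0.0077] [ -64.6912 -156.3455  115.2722]
7.265625 [0.4796 0.1356] [0.0086 0.0077 0.0086] [-89.9311 178.5228  90.067 ]
103.8671875 [0.5482 0.118 ] [0.052  0.0406 0.0517] [ -69.3045 -161.4773  110.5664]
bridge ends [0.5286 0.1345 0.074 ] [0.5415 0.0899 0.074 ] 0.04642571294237546 clip yaw 16.070937896792728
tab [0.5294 0.1147 0.094 ] [361.2707 207.1227] crop [618.8117 215.4572]
[359.895  208.4202]
t 14.65 pos [ 0.518 -0.054  0.213] shift [16.292  2.518  1.345] turn [ 0.002 -0.    -0.246] j [-0.446  0.297  0.575  1.879 -0.189  1.017  0.258]
```

```bash
python3 mv.py .5306 .1152 .15 -71.5
```

```text
t 14.65 pos [ 0.518 -0.054  0.213] shift [16.832  2.096  6.344] turn [ 0.001 -0.002  1.298] j [-0.446  0.297  0.575  1.879 -0.189  1.017  0.258]
```

{"api": "drive_tool", "payload": {"commands": [[[0, 0, 0.12], [4, 0.5, 0], 0], [[0, 0, 0.24], [8, 1, 0], 0], [[0, 0, 0.36], [12, 1.5, 0], 0], [[0, 0, 0.48], [15, 1.9, 0], 0], [[0, 0, 0.6], [16.8, 2.1, 1], 0], [[0, 0, 0.72], [16.8, 2.1, 2.5], 0], [[0, 0, 0.84], [16.8, 2.1, 4], 0], [[0, 0, 0.96], [16.8, 2.1, 5.5], 0], [[0, 0, 1.08], [16.8, 2.1, 6.3], 0], [[0, 0, 1.2], [16.8, 2.1, 6.3], 0], [[0, 0, 1.298], [16.8, 2.1, 6.3], 0], [[0, 0, 1.298], [16.8, 2.1, 6.3], 0], [[0, 0, 1.298], [16.8, 2.1, 6.3], 0], [[0, 0, 1.298], [16.8, 2.1, 6.3], 0]]}}

```text
clock: 15.82
position: [0.5298, 0.1146, 0.1491]
ee_rot: [3.099, 0.51, -0.002]
force: [-0.5, 0.6, 0.4]
width: 0.5
gripper_force: 0.0
```

```bash
python3 mv.py .5306 .1152 .079 -71.5; python3 - <<'E'
from h import *
s=cams.get_image("side");cv2.imwrite("pics/side5.png",s)
c=cv2.resize(s[210:310,255:355],None,fx=5,fy=5,interpolation=cv2.INTER_CUBIC)
cv2.imwrite("pics/c5.png",np.clip(c*1.4,0,255).astype(np.uint8))
o=readout.observe();print(proj("side",o["position"]),proj("side",np.array([.5306,.1152,.094])))
E
```

```text
t 15.8167 pos [0.53  0.115 0.149] shift [ 0.107 -0.035  7.014] turn [0.    0.001 0.003] j [-0.882  0.467  0.798  1.917 -0.413  0.93  -1.129]
[305.4074681  237.00921653] [304.5902621  261.35633351]
```

View pics/c5.png

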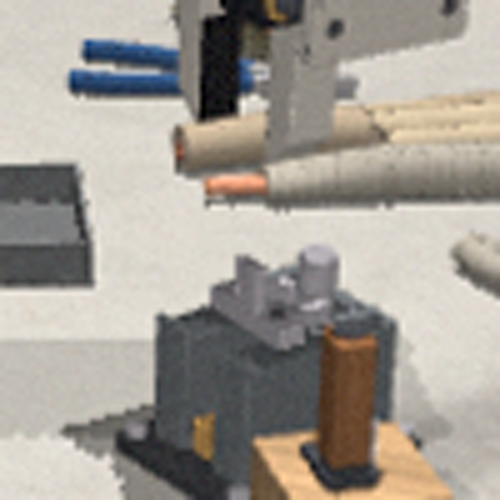

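The open fingers straddle the tab, which is at about (304.5,262) in the full side picture. I'll go down and close on the tab's sides.

{"api": "drive_tool", "payload": {"commands": [[[0, 0, 0], [0.1, 0, 2.5], 0], [[0, 0, 0], [0.1, 0, 5], 0], [[0, 0, 0], [0.1, 0, 6.7], 0], [[0, 0, 0], [0.1, 0, 7.25], 0], [[0, 0, 0], [0.1, 0, 7.25], 0], [[0, 0, 0], [0.1, 0, 7.25], 0], [[0, 0, 0], [0.1, 0, 7.25], -1], [[0, 0, 0], [0.1, 0, 7.25], -1], [[0, 0, 0], [0.1, 0, 7.25], -1], [[0, 0, 0], [0.1, 0, 7.25], -1], [[0, 0, 0], [0.1, 0, 7.25], -1], [[0, 0, 0], [0.1, 0, 7.25], -1], [[0, 0, 0], [0.1, 0, 7.25], -1], [[0, 0, 0], [0.1, 0, 7.25], -1]], "newtons": 25}}

```text
clock: 17.03
position: [0.5313, 0.1151, 0.0775]
ee_rot: [-3.1, -0.505, -0.001]
force: [-1.9, 0.6, 5.6]
width: 0.166
gripper_force: 25.0
```

```bash
python3 st.py; python3 mv.py .4485 .3511 .1 -71.5
```

```text
t17.03 flat at x -24.23 y 5.73 mm; TCPz 77.51 tip -1.49 F x -1.5 y 1.3 z 5.6 tq [-0.0378  0.3967 -0.0249] yaw -71.51 tilt [0.0003 0.0003] w 15.28
t 17.0333 pos [0.531 0.115 0.078] shift [ -0.365 -25.006  -2.243] turn [-0. -0. -0.] j [-0.812  0.563  0.715  1.977 -0.516  0.788 -1.047]
```

{"api": "drive_tool", "payload": {"commands": [[[0, 0, 0], [0, 0, -1], -1], [[0, 0, 0], [0, 0, -3], -1], [[0, 0, 0], [0, 0, -6], -1], [[0, 0, 0], [0, 0, -9], -1], [[0, 0, 0], [0, 0, -9], -1], [[0, 0, 0], [0, 0, -9], -1]]}}

```text
clock: 17.53
position: [0.5321, 0.1152, 0.169]
ee_rot: [-3.1, -0.505, -0.005]
force: [-0.5, -1.0, -1.4]
width: 0.168
gripper_force: 25.0
```

```bash
python3 mv.py .4485 .3511 .12 -71.5;python3 st.py; python3 - <<'E'
from h import *
s=cams.get_image("side");cv2.imwrite("pics/side6.png",s)
c=cv2.resize(s[190:310,255:355],None,fx=4,fy=4,interpolation=cv2.INTER_CUBIC)
cv2.imwrite("pics/c6.png",np.clip(c*1.4,0,255).astype(np.uint8))
E
```

```text
t 17.5333 pos [0.532 0.115 0.169] shift [ -0.463 -25.02    4.905] turn [-0.    -0.003 -0.   ] j [-0.9    0.445  0.82   1.893 -0.393  0.968 -1.149]
t17.53 flat at x -23.43 y 5.48 mm; TCPz 168.97 tip 89.97 F x -0.9 y -0.6 z -1.4 tq [-0.0681  0.1919 -0.0186] yaw -71.50 tilt [0.003  0.0014] w 15.50
```

View pics/c6.png

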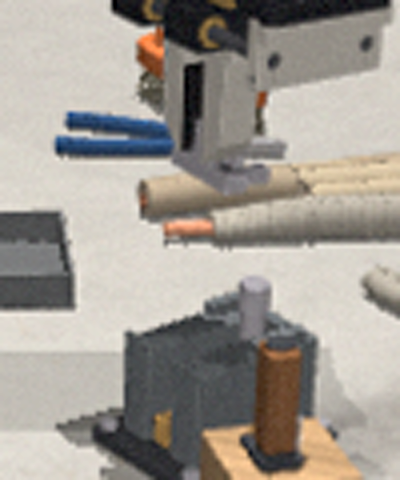

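The clip hangs level in the fingers, tab up, and the pin is bare. Next I'll carry it to the grey tray.

{"api": "drive_tool", "payload": {"commands": [[[0, 0, 0], [-0.2, -3, 0], -1], [[0, 0, 0], [-0.4, -6.5, 0], -1], [[0, 0, 0], [-0.6, -10, 0], -1], [[0, 0, 0], [-0.9, -13.5, 0], -1], [[0, 0, 0], [-1.1, -17, 1], -1], [[0, 0, 0], [-1.3, -20.5, 3], -1], [[0, 0, 0], [-1.5, -23.5, 5], -1], [[0, 0, 0], [-1.6, -25.4, 7], -1], [[0, 0, 0], [-1.6, -25.4, 9], -1], [[0, 0, 0], [-1.6, -25.4, 10], -1], [[0, 0, 0], [-1.6, -25.4, 10], -1], [[0, 0, 0], [-1.6, -25.4, 10], -1], [[0, 0, 0], [-1.6, -25.4, 10], -1]]}}

```text
clock: 18.67
position: [0.4364, 0.3499, 0.068]
ee_rot: [-3.101, -0.502, -0.001]
force: [0.3, -0.1, 0.2]
width: 0.168
gripper_force: 25.0
```

```bash
python3 mv.py .436 .351 .018 -71.5;python3 st.py
```

```text
t 18.6667 pos [0.436 0.35  0.068] shift [-0.013 -0.114  5.004] turn [ 0.    -0.001 -0.002] j [-1.258  0.599  0.705  1.946 -0.539  0.792 -1.498]
t18.67 flat at x -11.82 y 258.69 mm; TCPz 68.04 tip -10.96 F x 0.2 y -0.2 z 0.2 tq [-0.04    0.1441 -0.0404] yaw -71.63 tilt [0.0009 0.0002] w 15.44
```

{"api": "drive_tool", "payload": {"commands": [[[0, 0, 0], [0, -0.1, 2], -1], [[0, 0, 0], [0, -0.1, 4], -1], [[0, 0, 0], [0, -0.1, 4.7], -1], [[0, 0, 0], [0, -0.1, 4.9], -1], [[0, 0, 0], [0, -0.1, 5.0], -1], [[0, 0, 0], [0, -0.1, 5.0], -1], [[0, 0, 0], [0, -0.1, 5.0], -1]]}}

```text
clock: 19.25
position: [0.4359, 0.352, 0.0184]
ee_rot: [-3.1, -0.504, -0.002]
force: [-0.5, -1.4, 2.9]
width: 0.17
gripper_force: 25.0
```

```bash
python3 st.py
```

```text
t19.25 flat at x -11.49 y 260.77 mm; TCPz 18.37 tip -60.63 F x -1.0 y -1.0 z 2.9 tq [-0.2816  0.2339 -0.0024] yaw -71.53 tilt [0.0014 0.0011] w 15.66
```

{"api": "drive_tool", "payload": {"commands": [[[0, 0, 0], [0, 0, 0.1], -1], [[0, 0, 0], [0, 0, 0.1], -1], [[0, 0, 0], [0, 0, 0.1], -0.45], [[0, 0, 0], [0, 0, 0.1], -0.45], [[0, 0, 0], [0, 0, 0.1], -0.45], [[0, 0, 0], [0, 0, 0.1], -0.45], [[0, 0, 0], [0, 0, -1], -0.45], [[0, 0, 0], [0, 0, -4], -0.45], [[0, 0, 0], [0, 0, -8], -0.45], [[0, 0, 0], [0, 0, -12], -0.45], [[0, 0, 0], [0, -8, -16], -0.45], [[0, 0, 0], [4, -12, -19], -0.45], [[0, 0, 0], [4, -16, -20], -0.45], [[0, 0, 0], [4, -20, -20], -0.45], [[0, 0, 0], [4, -20, -20], -0.45]]}}

```text
clock: 20.5
position: [0.4117, 0.5424, 0.2161]
ee_rot: [-3.1, -0.504, -0.002]
force: [0.9, 0.9, -0.1]
width: 0.276
gripper_force: 0.0
```

```bash
python3 - <<'E'
from h import *
s=cams.get_image("side");t=cams.get_image("top");cv2.imwrite("pics/side7.png",s);cv2.imwrite("pics/top7.png",t)
a=cv2.resize(s[230:350,205:345],None,fx=3.6,fy=3.6,interpolation=cv2.INTER_CUBIC);b=cv2.resize(t[195:285,235:305],None,fx=4,fy=4,interpolation=cv2.INTER_CUBIC)
g=np.zeros((435,800,3),np.uint8);g[:a.shape[0],:a.shape[1]]=a;g[:b.shape[0],515:515+b.shape[1]]=b
cv2.imwrite("pics/c7.png",np.clip(g*1.4,0,255).astype(np.uint8))
E
```

```text
(no output)
```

View pics/c7.png

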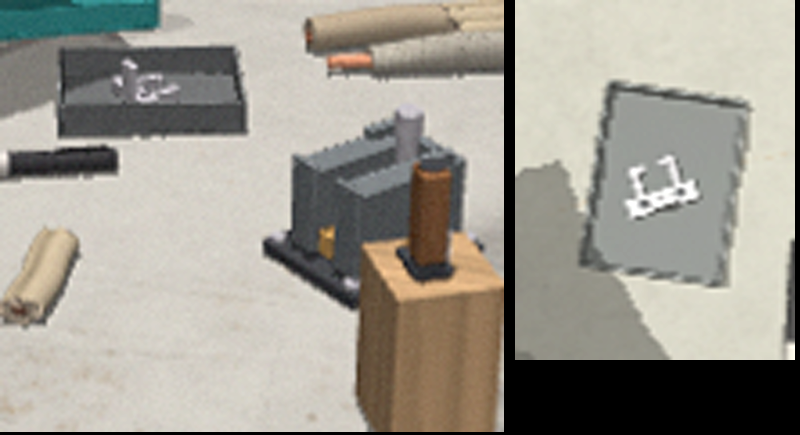

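The clip lies flat in the grey tray with its tab up, near (240,253) in the side picture. The wedge is down in its block, the pin is bare and the gripper is clear of everything, so I'm handing in.

```bash
python3 -c "
from cell import job; print(job.sign_off())"
```

```text
the job is handed in; nothing more can be done
None
```

The job is handed in at about 21 s on the robot's clock: the clip sprang off the pin with the wedge's tip about 7 mm above the brass strip, the wedge is back fully down in its block, and the clip lies flat in the grey tray, tab up.

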